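# Release a carton from the spring-fed shelf lane and trap it with the other finger

## Robot

A 6-joint arm with a two-finger parallel gripper is mounted at the origin on the work surface. World frame = base frame: x ahead of the robot, y to its left, z up, the work surface at z = 0. Lengths are in m, angles in rad, forces in N, time in s.
With the tool pointing down it reaches from about 0.325 to 0.9 m from the base axis. Payload 6.1 kg.
Tool frame: the origin (TCP) lies at the very end of the fingers, on their centre line; the grasp point (between the pads) lies 19 mm behind it; z points along the fingers, y is the direction in which the jaws open and shut (so a half turn about z gives the same grasp; the last joint's range is limited). The gripper opens to 85 mm and grips with 20 to 120 N. Pads are 22 mm wide; open, the fingers measure 114 mm over their backs; the gripper's body (76 mm by 85 mm) begins 54 mm behind the grasp point. The pads swing forward as they close: fully open they stand 13 mm farther back than shut.
Start: joints at [1.024, 0.22, 1.526, -0, 1.395, -0.126], TCP at [0.255, 0.57, 0.194] pointing down, gripper open.
Joint ranges: [-2.98, 2.98], [-0.91, 2.08], [0.09, 2.57], [-1.24, 4.39], [0.2, 2.65], [-2.68, 2.68]. Speed limits (rad/s): [2.57, 2.57, 3.01, 3.14, 3.14, 3.14].

## Interface

Orientations are given as a 3x3 rotation matrix whose columns are the frame's x, y, z axes.
In Python, from cell import ctrl gives the robot as it stands.
- The arm moves only by the tool arm_command, never from a script. Its argument "rows" is a list of rows, each a list of 3 entries, a list of its own where there are three numbers: the shift along the tool's x, y, z in units of 40 mm (1.0 is 40 mm), then the turn, a rotation vector about the tool's x, y, z in units of 6 degrees (1.0 is 6 degrees), then the finger opening in mm, from 0 to 85.4. In form: [[[x, y, z], [ax, ay, az], jaw], ...]. A call has 1 to 12 rows; each row is the pose to reach, as a shift and turn from the pose commanded when the call began, along the tool's axes at that moment; what a row does not reach only later rows make up. A row lasts 1/12 s, in which the tool goes at most 41.7 mm and 7.16 degrees, less where a joint would pass 70% of its speed; a pose out of reach is approached as far as the arm can. A call with a gripper value outside its range is refused whole. The fingers move at their own pace and stop on an object; "squeeze" is the grip in N (left out, the last holds). Time passes only in rows, so rows that repeat a pose let the fingers close. It gives the time, the measured TCP pose, the force and the opening at its end, in the units of the state.
- ctrl.read_state(): the state, without advancing time (a new reading comes with each control period).
- ctrl.snapshot(name): name is "scene" or "side" or "wrist"; returns a dict with "img" (400x640x3 uint8, red, green, blue), "range_z" (400x640 float32, m along the optical axis (not along the pixel's ray), 0 where there is no reading), "fov_y" (degrees; the focal length in pixels is half the picture's height over the tangent of half this angle, whatever the lens; pixels are square), "cx", "cy" (the principal point, pixels), "position" and "attitude" of the camera in the world. Camera axes: x right, y down, z forward; pixel columns grow to the right and rows downward; lengths in m; the calibration is good to about 2 mm. A picture is of the moment at which its call begins.
- ctrl.finish_job(): hands the job in, once; it reports no verdict.
The state is a dict: "t": time; "q": joint angles; "qvel": joint speeds; "tau": joint torques, N m; "tool_pos": TCP position; "eef_rot": TCP orientation; "contact_force": force on the tool from outside, world axes, zero at the start; "moment": the same for the moment, N m; "grip_width": finger opening in m.
Only numpy, scipy, OpenCV 4.12 (cv2) and the standard library are available. Lean on these libraries where they do the work, as an engineer would, in place of code of your own. Each camera call takes 0.05 s, during which the arm holds its last target.

## Task

Press the release key beside the spring-fed lane with one finger so that the carton pops out, and trap the carton with the other finger as it comes out, beside the key, before it slides away along the runway. Finish while holding it like this: the key kept well down and the carton at rest against the other finger, partly out of the magazine and still flat in its channel. Do not pinch, lift or tip the carton, and leave everything else on the table where it stands.

Things in the scene. Friction and masses are not known exactly. Their poses are not given: they have to be found in the camera images.
- lane: grey spring-fed shelf lane fixed to the table: a straight channel, 53 mm wide over its walls, floor 22 mm above the table. Origin: on the table below the middle of the magazine's mouth; x points back into the magazine, y to the key's side, z up. Magazine: x 0 to 180 mm, open on top, walls 64 mm above the table. Open runway: x 0 to -130 mm
- runway_end (a point): middle of the runway's open end, on its floor (lane x = -130 mm); a carton pushed past it drops off. The runway's side rails are 5 mm thick at lane y = +-24 mm, their tops 30 mm above the table
- pusher_face (a point): middle of the white pusher plate's front, behind the carton. It pushes the carton towards lane -x with about 3 N all along the runway; freed, the carton slides out at a few cm/s, at most about 10 cm/s, is 85 mm out in about 1 s and soon drops off if nothing stops it
- key_top (a point): centre of the top of the release key: a flat aluminium plate, 40 mm (lane x) by 38 mm (lane y), in a low housing (rim 30 mm high, 3 to 6 mm outside the plate) beside the runway at lane x = -48, y = +69 mm. Its top is 44 mm above the table when up, 35 mm fully down. It can be pressed anywhere on top and does not tilt
- key (a joint): how far the release key is pressed: 0 up, 0.009 m fully down. It springs back when let go (2 N to start, about 5 N fully down, a little more while it holds the carton). It carries the small stop before the carton, 6 mm proud of the channel floor, which frees the carton when the key is about 6 mm down
- carton_mid (a point): centre of the cardboard carton in the lane: 70 mm long (along the lane), 40 mm wide, 36 mm high, 80 to 170 g. At the start it lies on the channel floor in the magazine against the stop, its front face at lane x = 0 (centre at x = +35 mm, 40 mm above the table, top 58 mm above the table)
- spare_mid (a point): centre of a like carton (70 x 40 x 36 mm) standing loose on the table beside the lane: leave it alone
- tin: closed food tin, 66 mm across, 95 mm tall, standing loose near the lane or at the side; origin at its underside: leave it alone
- jar: closed glass jar, 68 mm across, 90 mm tall, standing loose near the lane or at the side; origin at its underside: leave it alone
- mug: white mug, 76 mm across plus handle, 85 mm tall, standing loose near the lane or at the side; origin at its underside: leave it alone
- driver: screwdriver lying flat, 180 mm long, loose in front of the lane: leave it alone
- bowl: steel bowl, 140 mm across, 55 mm tall, standing loose near the lane or at the side; origin at its underside: leave it alone
- flask: amber bottle, 64 mm across, 160 mm tall, standing loose near the lane or at the side; origin at its underside: leave it alone
- carton: the same carton; origin at the centre of its underside, x back along the lane, z up
Not all that is in view belongs to the job. Leave any yellow look-alike of the carton alone.

How it is judged:
On the way:
1. the release key is pressed down (value of joint key above 0.0055 m).
At the end, for the whole second after the job is handed in: The key is held at least 5.5 mm down; the carton is 8 to 70 mm out of the magazine, flat in the channel (within 6 mm of its height and centre line, tilt under 0.12 rad), at rest (under 10 mm/s) and pressing on a finger with at least 0.25 N (value of joint key above 0.0055 m and x of carton_mid in the frame of lane between -0.035 and 0.027 m and z of carton_mid in the frame of lane between 0.034 and 0.046 m and y of carton_mid in the frame of lane between -0.006 and 0.006 m and angle between carton_mid's own z axis and vertical below 0.12 rad and linear speed of carton below 0.01 m/s and contact force between the fingers and carton above 0.25 N); the arm keeps its last pose, push and grip.
It fails at once if the carton slid away along the runway (more than 85 mm out) (x of carton_mid in the frame of lane below -0.05 m).
It fails at once if the carton was lifted (12 mm) or tipped (z of carton_mid in the frame of lane above 0.052 m or angle between carton_mid's own z axis and vertical above 0.3 rad).
It fails at once if a bystander was moved more than 20 mm (distance of any of tin, jar, mug, driver, bowl, flask, spare_mid from where it was at the start of the episode above 0.02 m).
It also fails if it takes over 30 s, if anything falls off the work surface, if the arm or the gripper's body presses on something with over 40 N, if the wrist force passes 120 N, or if a joint passes its speed limit or range.

## Working session

There is one attempt and no reset: what is moved stays moved. The work goes in short steps, Python scripts to look and compute and a tool call to move; the robot and the scene stay as the last step left them, time stands still between calls to the robot, and variables do not carry over. Pictures are saved under pics/ and viewed, and the job is handed in when it is done.

Besides the shell and the picture viewer there is one more tool, called after ">>>" by a JSON object that holds its "name" and its "arguments", one argument or row to a line. arm_command: Moves the arm, as the interface text tells. Its arguments: {"type":"object","properties":{"rows":{"type":"array","items":{"type":"array"}},"squeeze":{"type":"number"}},"required":["rows"]}

```bash
mkdir -p pics; ls; cat > h.py <<'E'
import numpy as np, cv2
from cell import ctrl
def snap(n,f):
    s=ctrl.snapshot(n); np.savez('pics/'+f+'.npz',**s)
    cv2.imwrite('pics/'+f+'.png',s['img'][:,:,::-1]); return s
def cloud(s):
    f=200/np.tan(np.radians(s['fov_y'])/2)
    z=s['range_z']; v,u=np.mgrid[0:400,0:640]
    p=np.stack([(u-s['cx'])*z/f,(v-s['cy'])*z/f,z],-1)
    A=np.array(s['attitude']); 
    w=p@A.T+np.array(s['position']); w[z==0]=np.nan
    return w
E
python3 - <<'E'
from h import *
for n in ['scene','side','wrist']:
    s=snap(n,n+'0'); print(n,s['fov_y'],s['position'],s['attitude'])
print(ctrl.read_state())
E
```

```text
pics
scene 48.59974723454391 [1.4288785  0.16818932 1.02373945] [[-0.19882573  0.74524261 -0.63646036]
 [ 0.97999105  0.15732584 -0.12192671]
 [ 0.00926668 -0.64796762 -0.76161151]]
side 54.222231337580254 [ 0.59253994 -0.6881099   0.83354807] [[ 0.99776414 -0.04674081  0.04777056]
 [-0.06670142 -0.74134723  0.66779877]
 [ 0.00420112 -0.66949203 -0.74280736]]
wrist 68.3207016432361 [0.18935947 0.59985235 0.37212765] [[ 0.40831256  0.87517065  0.25953264]
 [ 0.91284129 -0.39106499 -0.11742635]
 [-0.00127397  0.28485877 -0.95856865]]
{'t': 0.15, 'q': array([ 1.02388050e+00,  2.21028949e-01,  1.52734559e+00,  3.36422597e-05,
        1.39472849e+00, -1.26103230e-01]), 'qvel': array([-9.52387865e-04, -7.97145135e-04, -2.45368553e-03, -1.99699342e-03,
        5.08398116e-06,  1.80047114e-04]), 'tau': array([ 1.10698038e-03, -4.97487938e+01, -3.89901817e+01, -1.05866534e-04,
        7.24653029e-03, -4.73915895e-05]), 'tool_pos': array([0.25503226, 0.57002321, 0.19286197]), 'eef_rot': array([[-9.12754787e-01,  4.08507082e-01, -8.13768314e-04],
       [ 4.08507832e-01,  9.12753927e-01, -1.27283328e-03],
       [ 2.22808817e-04, -1.49421540e-03, -9.99998859e-01]]), 'contact_force': array([-0.61102911,  0.10547461,  0.40015316]), 'moment': array([-0.03196366, -0.02628004, -0.01461248]), 'grip_width': 0.08522304972993659}
```

View pics/scene0.png

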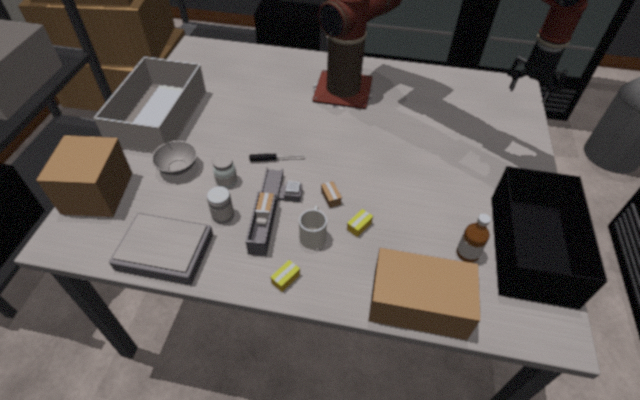

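View pics/side0.png

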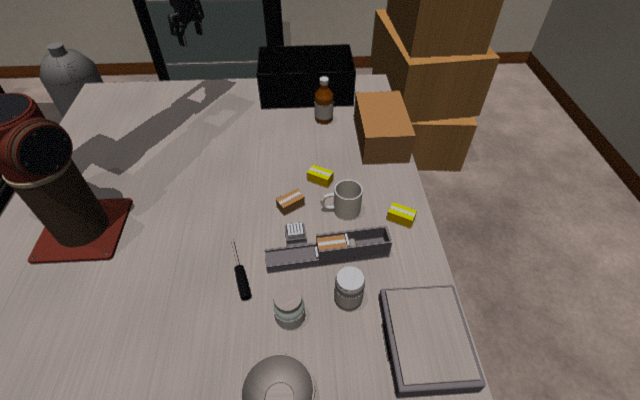

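View pics/wrist0.png

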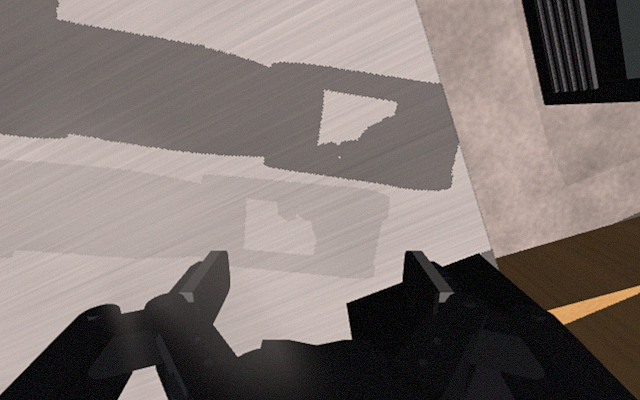

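```bash
python3 - <<'E'
from h import *
for n,(x0,y0,w,h) in {'scene':(190,140,160,120),'side':(225,190,200,150)}.items():
    im=cv2.imread(f'pics/{n}0.png')[y0:y0+h,x0:x0+w]
    cv2.imwrite(f'pics/{n}0c.png',cv2.resize(im,(800,600),interpolation=cv2.INTER_CUBIC))
s=dict(np.load('pics/side0.npz')); c=cloud(s)
z=c[...,2]; m=(z>0.05)&(z<0.075)
# top-down height map of region
x0,x1,y0,y1=.35,1.0,-.3,.35
ok=~np.isnan(z)
for n in ['side','scene']:
    s=dict(np.load(f'pics/{n}0.npz')); c=cloud(s)
    H=np.zeros((520,520),np.float32); p=c.reshape(-1,3); p=p[~np.isnan(p[:,0])]
    i=((p[:,0]-x0)/.00125).astype(int); j=((y1-p[:,1])/.00125).astype(int)
    k=(i>=0)&(i<520)&(j>=0)&(j<520); 
    np.maximum.at(H,(j[k],i[k]),p[k,2])
    cv2.imwrite(f'pics/h_{n}.png',cv2.applyColorMap((np.clip(H/.1,0,1)*255).astype(np.uint8),cv2.COLORMAP_JET))
E
```

```text
(no output)
```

View pics/scene0c.png

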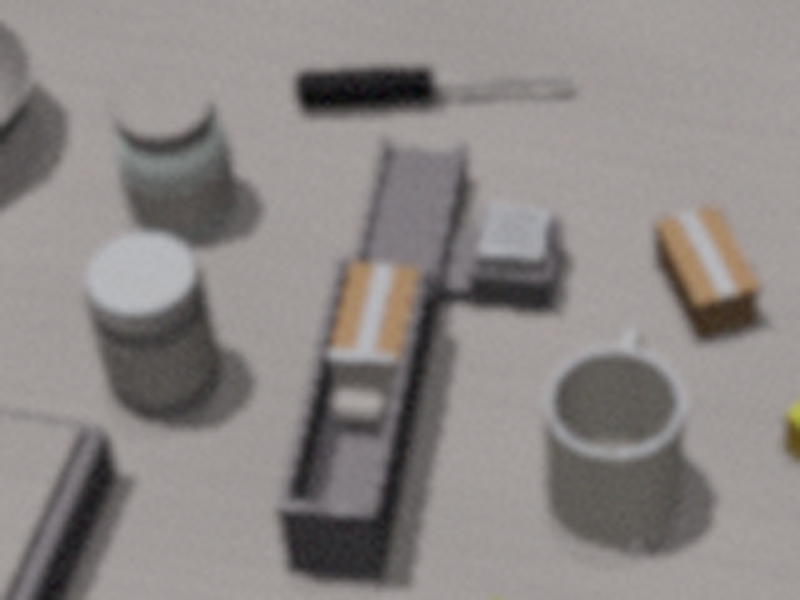

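View pics/side0c.png

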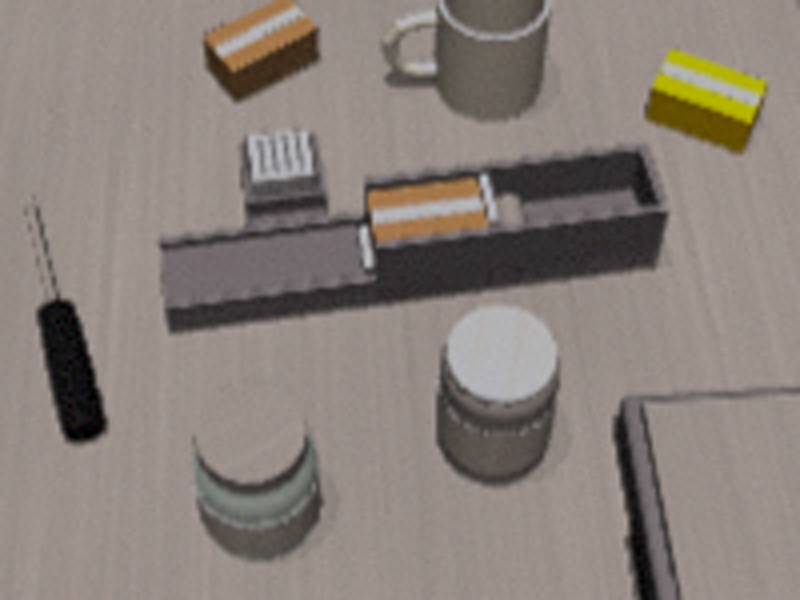

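View pics/h_side.png

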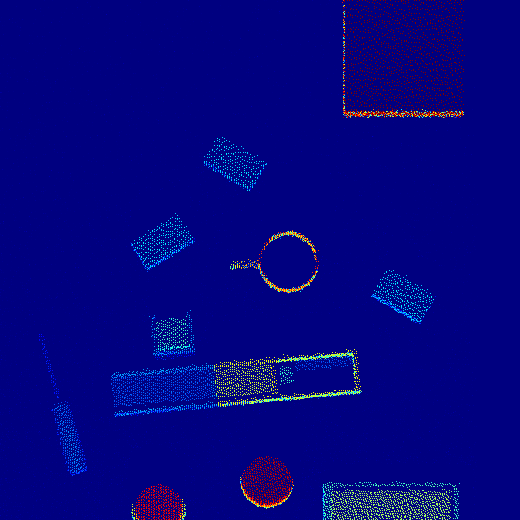

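```bash
cat > fit.py <<'E'
from h import *
from scipy.optimize import least_squares
for n in ['side','scene']:
    s=dict(np.load(f'pics/{n}0.npz')); p=cloud(s).reshape(-1,3); p=p[~np.isnan(p[:,0])]
    p=p[(p[:,0]>.48)&(p[:,0]<.82)&(p[:,1]>-.18)&(p[:,1]<-.03)]
    th0=.09; 
    o=np.array([.62,-.125]); ex=np.array([np.cos(th0),np.sin(th0)]); ey=np.array([-ex[1],ex[0]])
    for it in range(5):
        L=np.c_[(p[:,:2]-o)@ex,(p[:,:2]-o)@ey,p[:,2]]
        w=L[(abs(L[:,2]-.064)<.0025)&(L[:,0]>.09)&(L[:,0]<.17)&(abs(L[:,1])<.035)]
        a=w[w[:,1]>0.0];b=w[w[:,1]<0.0]
        fa=np.polyfit(a[:,0],a[:,1],1);fb=np.polyfit(b[:,0],b[:,1],1)
        dth=np.arctan((fa[0]+fb[0])/2); th0+=dth
        o=o+ey*(fa[1]+fb[1])/2
        ex=np.array([np.cos(th0),np.sin(th0)]); ey=np.array([-ex[1],ex[0]])
    L=np.c_[(p[:,:2]-o)@ex,(p[:,:2]-o)@ey,p[:,2]]
    print(n,'th',th0,'o',o,fa,fb,len(a),len(b))
    c=L[(abs(L[:,2]-.058)<.002)&(abs(L[:,1])<.017)&(L[:,0]<.085)]
    print('carton top x',np.percentile(c[:,0],[0,1,50,99,100]),'z',np.median(c[:,2]))
    t=L[(abs(L[:,2]-.064)<.003)&(abs(L[:,1])<.028)]
    print('mag x',np.percentile(t[:,0],[0,.5,99.5,100]),'y',np.percentile(t[:,1],[0,1,99,100]))
    t=L[(L[:,2]>.018)&(L[:,2]<.035)&(abs(L[:,1])<.028)]
    print('runway x',np.percentile(t[:,0],[0,.5]),'y',np.percentile(t[:,1],[0,1,99,100]))
    t=L[(abs(L[:,2]-.044)<.003)&(abs(L[:,1]-.069)<.03)&(abs(L[:,0]+.06)<.06)]
    print('key x',np.percentile(t[:,0],[0,2,98,100]),'y',np.percentile(t[:,1],[0,2,98,100]),np.median(t[:,2]))
E
python3 fit.py
```

```text
side th 0.09526333626505859 o [ 0.62058307 -0.1314634 ] [-0.00269521  0.024321  ] [ 0.00269521 -0.024321  ] 61 64
carton top x [-0.00078952 -0.00035879  0.03369234  0.06900397  0.07470152] z 0.05768707446907828
mag x [-1.39094994e-04  1.63838722e-04  1.78649172e-01  1.79184353e-01] y [-0.02793072 -0.02721917  0.02755375  0.02799089]
runway x [-0.13053309 -0.12946206] y [-0.02793172 -0.02707221  0.02616369  0.02796643]
key x [-0.0680313  -0.06727634 -0.02995823 -0.02890916] y [0.04970129 0.05098863 0.08773888 0.0892675 ] 0.04357920061380405
scene th 0.09612865449749347 o [ 0.62016573 -0.12683616] [-0.00083058  0.02416704] [ 0.00083058 -0.02416704] 42 44
carton top x [0.00070865 0.00211071 0.03674371 0.0781908  0.07925419] z 0.05809443492935368
mag x [0.00181779 0.00325694 0.18284608 0.18297424] y [-0.02710912 -0.02671909  0.02644435  0.02698876]
runway x [-0.13118596 -0.12880775] y [-0.02628197 -0.02558588  0.02668884  0.02761631]
key x [-0.06534206 -0.06400185 -0.02518882 -0.02100177] y [0.04963451 0.05070884 0.08679803 0.08727854] 0.043991318714993566
```

```bash
cat >> h.py <<'E'
TH=.0955; O=np.array([.6205,-.129]); 
EX=np.array([np.cos(TH),np.sin(TH)]); EY=np.array([-EX[1],EX[0]])
from scipy.spatial.transform import Rotation as R
def plan(lx,ly,z):
    st=ctrl.read_state(); p=np.array(st['tool_pos']); A=np.array(st['eef_rot'])
    t=np.r_[O+lx*EX+ly*EY,z]
    T=np.c_[np.r_[-EX,0],np.r_[EY,0],[0,0,-1]]
    print('target',t,'det',np.linalg.det(T),'shift',A.T@(t-p)/.04,'turn',R.from_matrix(A.T@T).as_rotvec(degrees=True)/6,'t',st['t'],'w',st['grip_width'],'pos',p,'F',st['contact_force'],'lane',(p[:2]-O)@EX,(p[:2]-O)@EY)
E
python3 -c "
from h import *
plan(-.048,.0345,.15)"
```

```text
target [ 0.56942898 -0.09923424  0.15      ] det 0.9999999999999999 shift [-14.00933912 -12.05925104   1.0864483 ] turn [-0.01340103 -0.00576379 -4.93047765] t 0.15 w 0.08522304972993659 pos [0.25503226 0.57002321 0.19286197] F [-0.61102911  0.10547461  0.40015316] lane -0.2971471330815238 0.7306871431149705
```

>>> {"name": "arm_command", "arguments": {
  "rows": [
    [[-0.5, -0.4, 0], [0, 0, -0.2], 55],
    [[-1.2, -1.0, 0], [0, 0, -0.4], 55],
    [[-1.9, -1.6, 0], [0, 0, -0.7], 55],
    [[-2.6, -2.2, 0], [0, 0, -0.9], 55],
    [[-3.3, -2.8, 0], [0, 0, -1.2], 55],
    [[-4.0, -3.4, 0], [0, 0, -1.4], 55],
    [[-4.7, -4.0, 0], [0, 0, -1.7], 55],
    [[-5.4, -4.6, 0], [0, 0, -1.9], 55],
    [[-6.1, -5.2, 0], [0, 0, -2.2], 55],
    [[-6.8, -5.8, 0], [0, 0, -2.4], 55],
    [[-7.4, -6.4, 0], [0, 0, -2.6], 55],
    [[-8.0, -6.9, 0], [0, 0, -2.8], 55]
  ]
}}

```text
t: 1.15
tool_pos: [0.4347, 0.1858, 0.1936]
eef_rot: [[-0.992, 0.127, -0.0], [0.127, 0.992, -0.0], [0.0, -0.0, -1.0]]
contact_force: [1.2, 0.2, -0.7]
grip_width: 0.055
```

```bash
python3 -c "
from h import *
plan(-.048,.0345,.15)"
```

```text
target [ 0.56942898 -0.09923424  0.15      ] det 0.9999999999999999 shift [-4.24281548 -6.64102913  1.09036917] turn [-3.10701358e-03 -2.06487983e-03 -2.12445427e+00] t 1.15 w 0.0550151970193354 pos [0.43473072 0.18577342 0.19355296] F [ 1.15013725  0.19136244 -0.66222336] lane -0.15490760459039657 0.3310531207582657
```

>>> {"name": "arm_command", "arguments": {
  "rows": [
    [[-0.4, -0.6, 0], [0, 0, -0.2], 55],
    [[-0.8, -1.2, 0], [0, 0, -0.4], 55],
    [[-1.2, -1.8, 0], [0, 0, -0.6], 55],
    [[-1.6, -2.5, 0.1], [0, 0, -0.8], 55],
    [[-2.0, -3.2, 0.2], [0, 0, -1.0], 55],
    [[-2.5, -3.9, 0.3], [0, 0, -1.2], 55],
    [[-3.0, -4.6, 0.4], [0, 0, -1.4], 55],
    [[-3.4, -5.3, 0.5], [0, 0, -1.6], 55],
    [[-3.8, -5.9, 0.6], [0, 0, -1.8], 55],
    [[-4.1, -6.4, 0.7], [0, 0, -2.0], 55],
    [[-4.24, -6.64, 0.7], [0, 0, -2.12], 55],
    [[-4.24, -6.64, 0.7], [0, 0, -2.12], 55]
  ]
}}

```text
t: 2.15
tool_pos: [0.5692, -0.0996, 0.1648]
eef_rot: [[-0.996, -0.092, -0.001], [-0.092, 0.996, -0.0], [0.001, -0.0, -1.0]]
contact_force: [0.6, 0.4, 0.9]
grip_width: 0.0548
```

```bash
python3 -c "
from h import *
plan(-.048,.0345,.15)
for n in ['wrist','side','scene']: snap(n,n+'1')
im=cv2.imread('pics/side1.png')[170:290,230:430]; cv2.imwrite('pics/side1c.png',cv2.resize(im,(800,480),interpolation=cv2.INTER_CUBIC))
"
```

```text
target [ 0.56942898 -0.09923424  0.15      ] det 0.9999999999999999 shift [-0.00673241  0.00820644  0.36993234] turn [-0.0018997  -0.01076119 -0.03310624] t 2.15 w 0.05475220857174331 pos [ 0.56920731 -0.09958137  0.16479765] F [0.56674417 0.39845513 0.93072092] lane -0.048253752389333056 0.03417559276904822
```

View pics/wrist1.png

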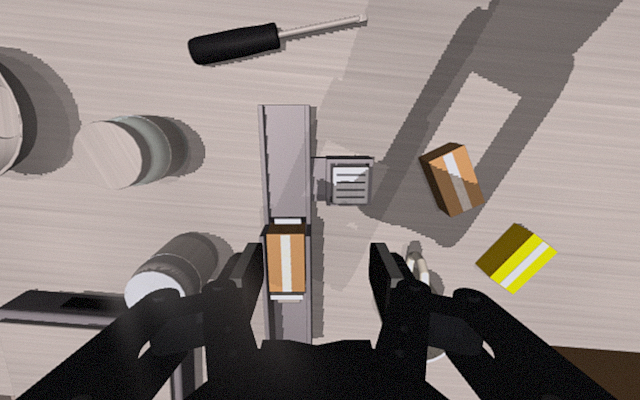

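View pics/side1.png

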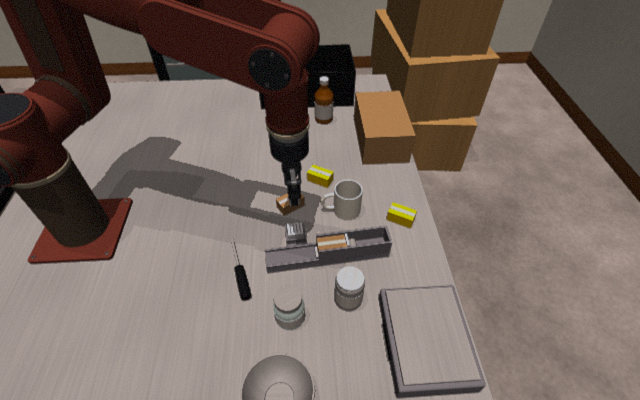

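```bash
sed -e "s/\['side','scene'\]/['wrist','side']/" -e "s/{n}0.npz/{n}1.npz/" -e "s/>.09)&(L\[:,0\]<.17)/>.0)\&(L[:,0]<.17)/" fit.py > fit1.py; python3 fit1.py; python3 -c "
from h import *
s=dict(np.load('pics/wrist1.npz')); print(s['position']); c=cloud(s)
for u,v in [(262,250),(372,250),(245,290),(378,290),(250,270)]: print(u,v,c[v,u])
p=c.reshape(-1,3); k=(p[:,2]>.14)&(p[:,2]<.2)
p=p[k]; L=np.c_[(p[:,:2]-O)@EX,(p[:,:2]-O)@EY,p[:,2]]
b=L[L[:,2]<.19]
for side in (b[:,1]>.034,b[:,1]<.034):
    q=b[side]; print(len(q),q.min(0),q.max(0)); q=q[q[:,2]<q[:,2].min()+.015]; print('tip',len(q),q.min(0),q.max(0))
"
```

```text
wrist th 0.0845152455648726 o [ 0.62017592 -0.1269663 ] [-0.00182954  0.02135202] [ 0.00182947 -0.02135202] 575 432
carton top x [-0.00024925  0.00024715  0.0338615   0.07033931  0.07142493] z 0.05743296551844987
mag x [-0.00021878  0.00058549  0.13296521  0.13533482] y [-0.02794514 -0.02682604  0.02618812  0.02621789]
runway x [-0.12995878 -0.12884814] y [-0.02799674 -0.02734613  0.02409392  0.02680846]
key x [-0.06902849 -0.06796387 -0.03036319 -0.02841828] y [0.04812726 0.04878273 0.08464662 0.08547242] 0.04316864285702149
side th 0.09435614198702279 o [ 0.62054901 -0.13106798] [0.00859205 0.02161627] [-0.00859216 -0.02161626] 136 148
carton top x [-0.00085652 -0.00023614  0.03488601  0.0695991   0.07497918] z 0.05771331809624325
mag x [-2.15759135e-04 -2.82561234e-05  1.78524901e-01  1.79024738e-01] y [-0.02741772 -0.02709935  0.02741323  0.02787254]
runway x [-0.1304941  -0.12944281] y [-0.02796608 -0.02723275  0.02631642  0.02777511]
key x [-0.06841934 -0.06744851 -0.0297559  -0.02877599] y [0.04803934 0.04960644 0.08640688 0.08861522] 0.04341653720189731
[ 0.49761651 -0.10599915  0.34429996]
262 250 [ 0.56681784 -0.12738554  0.20671755]
372 250 [ 0.55891878 -0.07276036  0.21252009]
245 290 [ 0.56641408 -0.1276954   0.24308679]
378 290 [ 0.56957228 -0.07180463  0.23044109]
250 270 [ 0.56296012 -0.12785     0.23367446]Traceback (most recent call last):
  File "<string>", line 9, in <module>
    q=b[side]; print(len(q),q.min(0),q.max(0)); q=q[q[:,2]<q[:,2].min()+.015]; print('tip',len(q),q.min(0),q.max(0))
                            ~~~~~^^^
    return umr_minimum(a, axis, None, out, keepdims, initial, where)
ValueError: zero-size array to reduction operation minimum which has no identity
```

```bash
python3 -c "
from h import *
s=dict(np.load('pics/wrist1.npz')); c=cloud(s)
for v in range(236,262,2): print(v,[tuple(np.round(c[v,u],3)) for u in (255,260,372,378)])
im=cv2.imread('pics/wrist1.png')[200:340,200:440]; cv2.imwrite('pics/wrist1c.png',cv2.resize(im,(800,467),interpolation=cv2.INTER_CUBIC))
s=dict(np.load('pics/side1.npz')); c=cloud(s).reshape(-1,3)
k=(abs(c[:,0]-.57)<.06)&(abs(c[:,1]+.1)<.09)&(c[:,2]>.1)&(c[:,2]<.25)
q=c[k];i=np.argsort(q[:,2])[:15];print(q[i].round(3))
im=cv2.imread('pics/side1.png')[150:250,240:360]; cv2.imwrite('pics/side1c.png',cv2.resize(im,(720,600),interpolation=cv2.INTER_CUBIC))
"
```

```text
236 [(np.float64(0.652), np.float64(-0.169), np.float64(0.0)), (np.float64(0.623), np.float64(-0.152), np.float64(0.063)), (np.float64(0.639), np.float64(-0.022), np.float64(-0.0)), (np.float64(0.638), np.float64(-0.014), np.float64(-0.001))]
238 [(np.float64(0.655), np.float64(-0.169), np.float64(0.001)), (np.float64(0.626), np.float64(-0.152), np.float64(0.063)), (np.float64(0.641), np.float64(-0.022), np.float64(0.001)), (np.float64(0.641), np.float64(-0.014), np.float64(-0.001))]
240 [(np.float64(0.659), np.float64(-0.169), np.float64(-0.003)), (np.float64(0.628), np.float64(-0.152), np.float64(0.064)), (np.float64(0.645), np.float64(-0.021), np.float64(-0.001)), (np.float64(0.644), np.float64(-0.013), np.float64(-0.001))]
242 [(np.float64(0.561), np.float64(-0.13), np.float64(0.21)), (np.float64(0.561), np.float64(-0.128), np.float64(0.21)), (np.float64(0.556), np.float64(-0.073), np.float64(0.21)), (np.float64(0.556), np.float64(-0.07), np.float64(0.209))]
244 [(np.float64(0.561), np.float64(-0.13), np.float64(0.213)), (np.float64(0.562), np.float64(-0.128), np.float64(0.21)), 
[... 1733 characters left out ...]
loat64(-0.073), np.float64(0.215)), (np.float64(0.556), np.float64(-0.073), np.float64(0.227))]
260 [(np.float64(0.564), np.float64(-0.128), np.float64(0.222)), (np.float64(0.57), np.float64(-0.127), np.float64(0.212)), (np.float64(0.563), np.float64(-0.073), np.float64(0.215)), (np.float64(0.557), np.float64(-0.073), np.float64(0.227))]
[[ 0.569 -0.132  0.204]
 [ 0.567 -0.134  0.206]
 [ 0.565 -0.134  0.206]
 [ 0.563 -0.135  0.207]
 [ 0.58  -0.134  0.209]
 [ 0.563 -0.134  0.21 ]
 [ 0.58  -0.133  0.211]
 [ 0.582 -0.133  0.211]
 [ 0.561 -0.137  0.213]
 [ 0.582 -0.132  0.213]
 [ 0.578 -0.138  0.213]
 [ 0.58  -0.133  0.214]
 [ 0.563 -0.135  0.215]
 [ 0.561 -0.135  0.215]
 [ 0.565 -0.139  0.216]]
```

View pics/wrist1c.png

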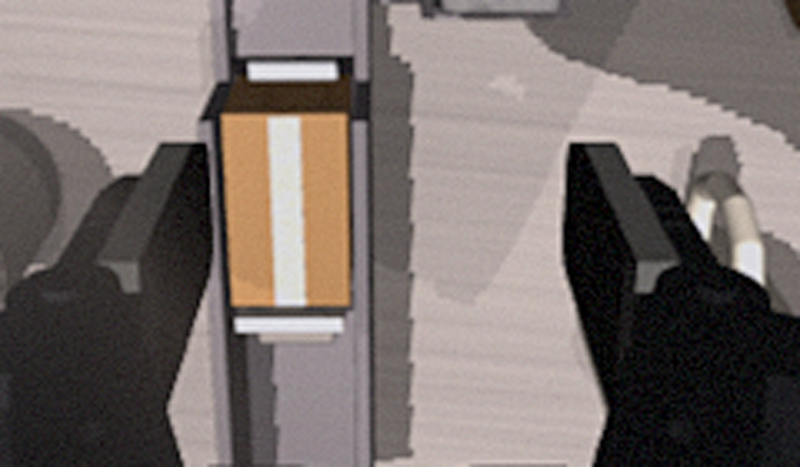

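View pics/side1c.png

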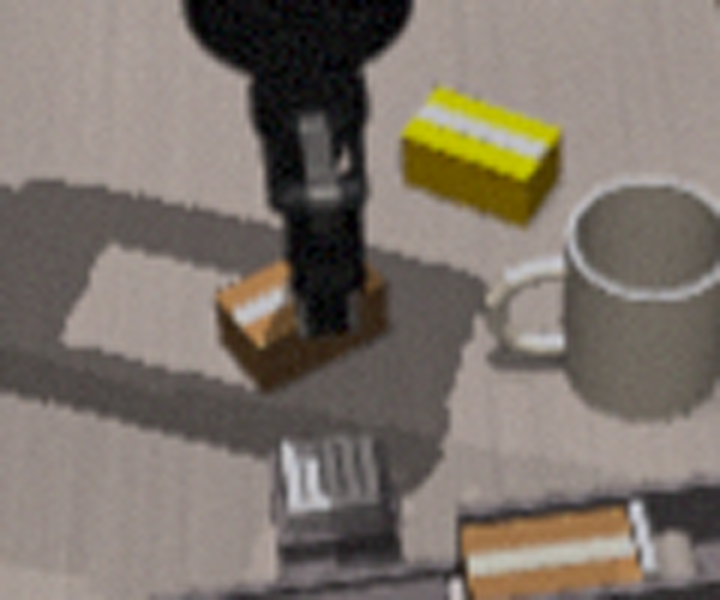

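>>> {"name": "arm_command", "arguments": {
  "rows": [
    [[0, 0, 0.2], [0, 0, 0], 55],
    [[0, 0, 0.5], [0, 0, 0], 55],
    [[0, 0, 0.8], [0, 0, 0], 55],
    [[0, 0, 1.1], [0, 0, 0], 55],
    [[0, 0, 1.4], [0, 0, 0], 55],
    [[0, 0, 1.7], [0, 0, 0], 55],
    [[0, 0, 2.0], [0, 0, 0], 55],
    [[0, 0, 2.2], [0, 0, 0], 55],
    [[0, 0, 2.4], [0, 0, 0], 55],
    [[0, 0, 2.4], [0, 0, 0], 55]
  ]
}}

```text
t: 3.13
tool_pos: [0.5678, -0.0968, 0.0675]
eef_rot: [[-0.996, -0.094, -0.003], [-0.094, 0.996, 0.001], [0.003, 0.001, -1.0]]
contact_force: [-0.5, 0.5, -0.6]
grip_width: 0.055
```

```bash
python3 -c "
from h import *
plan(-.048,.0345,.06)
for n in ['wrist','side','scene']:
  s=snap(n,n+'2')
  c=cloud(s).reshape(-1,3); c=c[~np.isnan(c[:,0])]
  L=np.c_[(c[:,:2]-O)@EX,(c[:,:2]-O)@EY,c[:,2]]
  for a,b in ((.05,.1),(-.03,.02)):
    q=L[(abs(L[:,0]+.048)<.03)&(L[:,1]>a)&(L[:,1]<b)&(L[:,2]>.06)&(L[:,2]<.2)]
    i=np.argsort(q[:,2])[:8];print(n,q[i].round(3).tolist())
im=cv2.imread('pics/side2.png')[170:290,230:390]; cv2.imwrite('pics/side2c.png',cv2.resize(im,(800,600),interpolation=cv2.INTER_CUBIC))
im=cv2.imread('pics/scene2.png')[130:250,210:370]; cv2.imwrite('pics/scene2c.png',cv2.resize(im,(800,600),interpolation=cv2.INTER_CUBIC))
"
```

```text
target [ 0.56942898 -0.09923424  0.06      ] det 0.9999999999999999 shift [-0.03613794 -0.06347805  0.18649428] turn [ 0.01174181 -0.02796421 -0.01157146] t 3.1333 w 0.05496501334943792 pos [ 0.56777345 -0.09684955  0.06746709] F [-0.53564727  0.52997112 -0.64762819] lane -0.04942058927017158 0.03703168129870449
wrist [[-0.055, 0.065, 0.108], [-0.046, 0.064, 0.108], [-0.045, 0.064, 0.108], [-0.043, 0.065, 0.108], [-0.054, 0.064, 0.108], [-0.043, 0.064, 0.108], [-0.044, 0.064, 0.109], [-0.042, 0.065, 0.109]]
wrist [[-0.044, 0.009, 0.108], [-0.055, 0.009, 0.108], [-0.044, 0.009, 0.108], [-0.055, 0.009, 0.108], [-0.054, 0.009, 0.108], [-0.043, 0.009, 0.109], [-0.053, 0.009, 0.109], [-0.044, 0.009, 0.109]]
side [[-0.052, 0.064, 0.119], [-0.056, 0.063, 0.122], [-0.054, 0.06, 0.124], [-0.059, 0.063, 0.126], [-0.056, 0.06, 0.128], [-0.058, 0.063, 0.13]]
side [[-0.057, 0.002, 0.11], [-0.059, 0.001, 0.111], [-0.04, 0.001, 0.112], [-0.057, 0.001, 0.115], [-0.06, 0.007, 0.115], [-0.059, 0.001, 0.116], [-0.055, -0.004, 0.117], [-0.04, -0.0, 0.117]]
scene [[-0.039, 0.066, 0.114], [-0.041, 0.072, 0.117], [-0.037, 0.072, 0.117], [-0.04, 0.075, 0.118], [-0.035, 0.07, 0.119], [-0.043, 0.077, 0.12], [-0.037, 0.067, 0.121], [-0.036, 0.07, 0.121]]
scene [[-0.048, 0.01, 0.111], [-0.038, 0.008, 0.113], [-0.039, 0.009, 0.116], [-0.046, 0.01, 0.117], [-0.037, 0.006, 0.118], [-0.049, 0.01, 0.118], [-0.052, 0.009, 0.119], [-0.041, -0.003, 0.121]]
```

View pics/side2c.png

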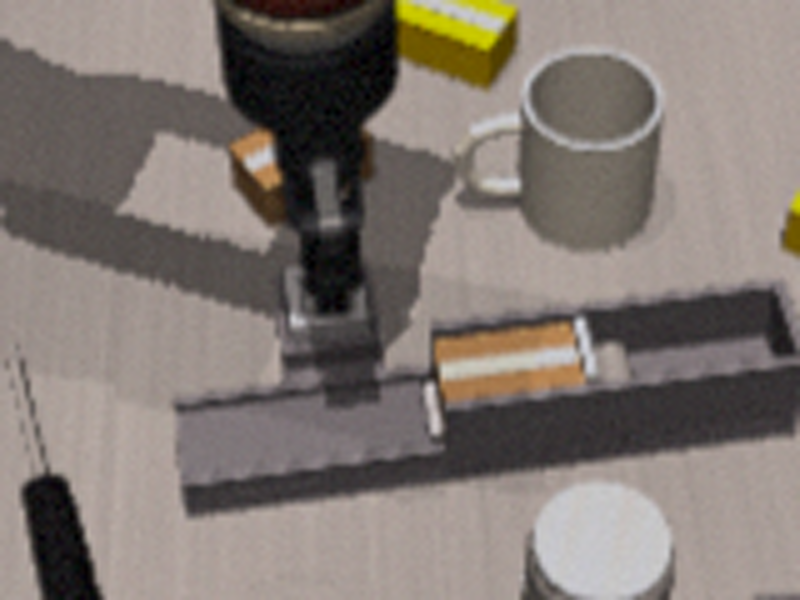

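View pics/scene2c.png

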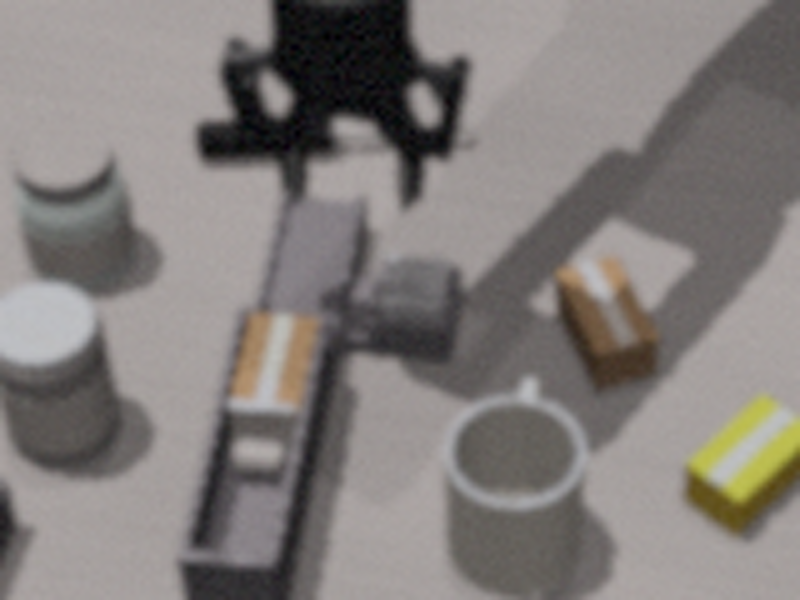

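View pics/wrist2.png

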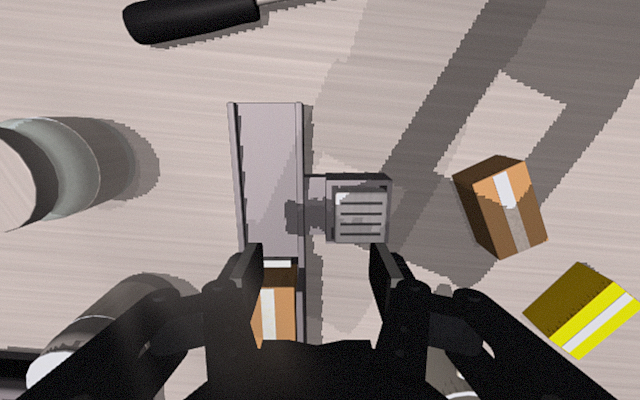

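>>> {"name": "arm_command", "arguments": {
  "rows": [
    [[-0.02, -0.03, 0.2], [0, 0, 0], 55],
    [[-0.04, -0.06, 0.4], [0, 0, 0], 55],
    [[-0.04, -0.06, 0.6], [0, 0, 0], 55],
    [[-0.04, -0.06, 0.8], [0, 0, 0], 55],
    [[-0.04, -0.07, 1.0], [0, 0, 0], 55],
    [[-0.04, -0.07, 1.2], [0, 0, 0], 55],
    [[-0.04, -0.08, 1.35], [0, 0, 0], 55],
    [[-0.04, -0.08, 1.4], [0, 0, 0], 55],
    [[-0.04, -0.08, 1.4], [0, 0, 0], 55]
  ]
}}

```text
t: 4.03
tool_pos: [0.5703, -0.1, 0.0127]
eef_rot: [[-0.996, -0.094, -0.002], [-0.094, 0.996, 0.001], [0.002, 0.001, -1.0]]
contact_force: [-0.5, 0.6, 0.6]
grip_width: 0.055
```

```bash
python3 -c "
from h import *
plan(-.048,.0345,.01)
for n in ['wrist','side','scene']:
  s=snap(n,n+'3')
  c=cloud(s).reshape(-1,3); c=c[~np.isnan(c[:,0])]
  L=np.c_[(c[:,:2]-O)@EX,(c[:,:2]-O)@EY,c[:,2]]
  for a,b in ((.05,.1),(-.03,.02)):
    q=L[(abs(L[:,0]+.048)<.03)&(L[:,1]>a)&(L[:,1]<b)&(L[:,2]>.047)&(L[:,2]<.2)]
    i=np.argsort(q[:,2])[:5];print(n,q[i].round(3).tolist())
im=cv2.imread('pics/side3.png')[170:290,230:390]; cv2.imwrite('pics/side3c.png',cv2.resize(im,(800,600),interpolation=cv2.INTER_CUBIC))
"
```

```text
target [ 0.56942898 -0.09923424  0.01      ] det 0.9999999999999999 shift [0.01948638 0.02151712 0.067585  ] turn [ 0.00619753 -0.01445459 -0.0105798 ] t 4.0333 w 0.054983162914268725 pos [ 0.57029032 -0.10001899  0.01270166] F [-0.4967357   0.55133041  0.62027003] lane -0.04721740889877806 0.03363669604421089
wrist [[-0.052, 0.061, 0.053], [-0.043, 0.061, 0.053], [-0.042, 0.061, 0.054], [-0.052, 0.061, 0.054], [-0.051, 0.061, 0.054]]
wrist [[-0.043, 0.006, 0.053], [-0.044, 0.006, 0.053], [-0.04, 0.006, 0.054], [-0.049, 0.006, 0.054], [-0.048, 0.006, 0.054]]
side [[-0.053, 0.059, 0.064], [-0.055, 0.059, 0.064], [-0.05, 0.056, 0.068], [-0.055, 0.059, 0.069], [-0.057, 0.06, 0.072]]
side [[-0.038, -0.003, 0.057], [-0.055, -0.004, 0.057], [-0.057, -0.002, 0.059], [-0.055, -0.003, 0.061], [-0.048, -0.009, 0.063]]
scene [[-0.045, 0.054, 0.047], [-0.053, 0.086, 0.047], [-0.061, 0.088, 0.047], [-0.056, 0.086, 0.047], [-0.06, 0.079, 0.047]]
scene [[-0.043, 0.007, 0.056], [-0.035, 0.002, 0.061], [-0.043, 0.007, 0.061], [-0.041, -0.005, 0.062], [-0.034, 0.006, 0.062]]
```

View pics/side3c.png

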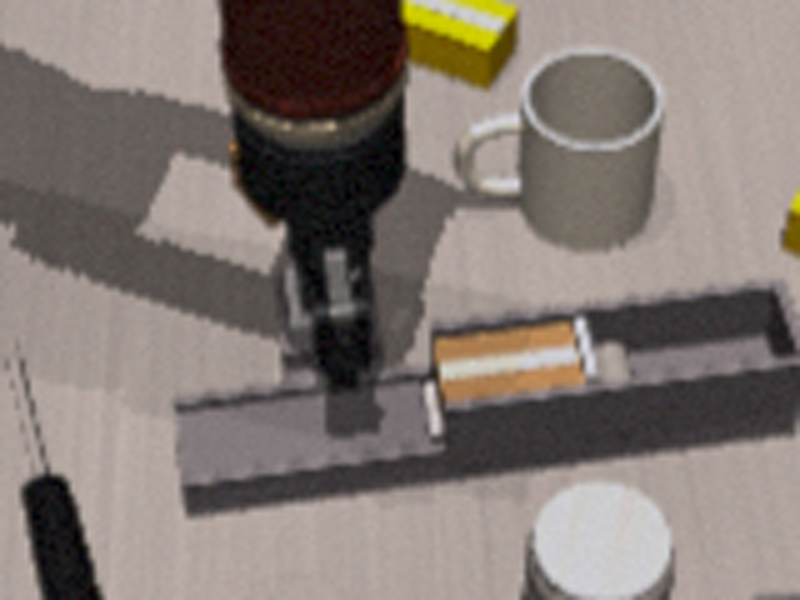

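View pics/wrist3.png

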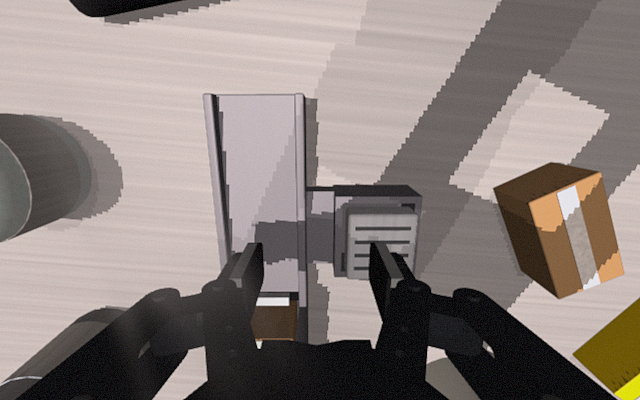

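>>> {"name": "arm_command", "arguments": {
  "rows": [
    [[0, 0, 0.1], [0, 0, 0], 55],
    [[0, 0, 0.2], [0, 0, 0], 55],
    [[0, 0, 0.25], [0, 0, 0], 55],
    [[0, 0, 0.28], [0, 0, 0], 55],
    [[0, 0, 0.28], [0, 0, 0], 55],
    [[0, 0, 0.28], [0, 0, 0], 55]
  ]
}}

```text
t: 4.68
tool_pos: [0.5709, -0.1002, 0.0024]
eef_rot: [[-0.996, -0.094, -0.0], [-0.094, 0.996, 0.0], [0.0, 0.0, -1.0]]
contact_force: [-0.3, 0.5, 0.8]
grip_width: 0.0548
```

>>> {"name": "arm_command", "arguments": {
  "rows": [
    [[0, 0, 0.05], [0, 0, 0], 55],
    [[0, 0, 0.08], [0, 0, 0], 55],
    [[0, 0, 0.1], [0, 0, 0], 55],
    [[0, 0, 0.1], [0, 0, 0], 55]
  ]
}}

```text
t: 5.02
tool_pos: [0.5711, -0.1002, -0.0014]
eef_rot: [[-0.996, -0.094, 0.0], [-0.094, 0.996, -0.0], [-0.0, -0.0, -1.0]]
contact_force: [-0.9, -0.0, 2.6]
grip_width: 0.0553
```

>>> {"name": "arm_command", "arguments": {
  "rows": [
    [[0, 0, 0.03], [0, 0, 0], 55],
    [[0, 0, 0.06], [0, 0, 0], 55],
    [[0, 0, 0.09], [0, 0, 0], 55],
    [[0, 0, 0.12], [0, 0, 0], 55],
    [[0, 0, 0.12], [0, 0, 0], 55]
  ]
}}

```text
t: 5.43
tool_pos: [0.5711, -0.1002, -0.0064]
eef_rot: [[-0.996, -0.094, 0.0], [-0.094, 0.996, -0.0], [-0.0, -0.0, -1.0]]
contact_force: [-0.0, -0.5, 4.1]
grip_width: 0.0553
```

```bash
cat > look.py <<'E'
import sys
from h import *
k=sys.argv[1]
st=ctrl.read_state(); print(st['t'],st['tool_pos'],st['contact_force'],st['grip_width'])
for n in ['wrist','side','scene']:
  s=snap(n,n+k); c=cloud(s).reshape(-1,3); c=c[~np.isnan(c[:,0])]
  L=np.c_[(c[:,:2]-O)@EX,(c[:,:2]-O)@EY,c[:,2]]
  q=L[(L[:,0]>-.07)&(L[:,0]<-.026)&(L[:,1]>.079)&(L[:,1]<.085)]
  q=q[(q[:,2]>.028)&(q[:,2]<.05)]
  print(n,'key z',np.percentile(q[:,2],[10,50,90]) if len(q) else None,len(q))
  q=L[(abs(L[:,2]-.058)<.002)&(abs(L[:,1])<.014)&(L[:,0]>-.036)]
  if len(q): print(' carton top x',np.percentile(q[:,0],[1,99]),np.median(q[:,2]))
im=cv2.imread(f'pics/side{k}.png')[170:290,230:390]; cv2.imwrite(f'pics/side{k}c.png',cv2.resize(im,(800,600),interpolation=cv2.INTER_CUBIC))
E
python3 look.py 4
```

```text
5.4333 [ 0.57114723 -0.10023499 -0.00641649] [-0.03367535 -0.47591252  4.06560459] 0.055316334450013084
wrist key z [0.03327163 0.03440883 0.03518931] 618
 carton top x [-0.02967827 -0.01189347] 0.05726657888775401
side key z [0.03147333 0.03287643 0.03511663] 4
 carton top x [-0.02708929  0.1733184 ] 0.05776109668160251
scene key z [0.03186437 0.03522711 0.03925814] 21
 carton top x [-0.02830199  0.18167572] 0.05808750671292551
```

View pics/side4c.png

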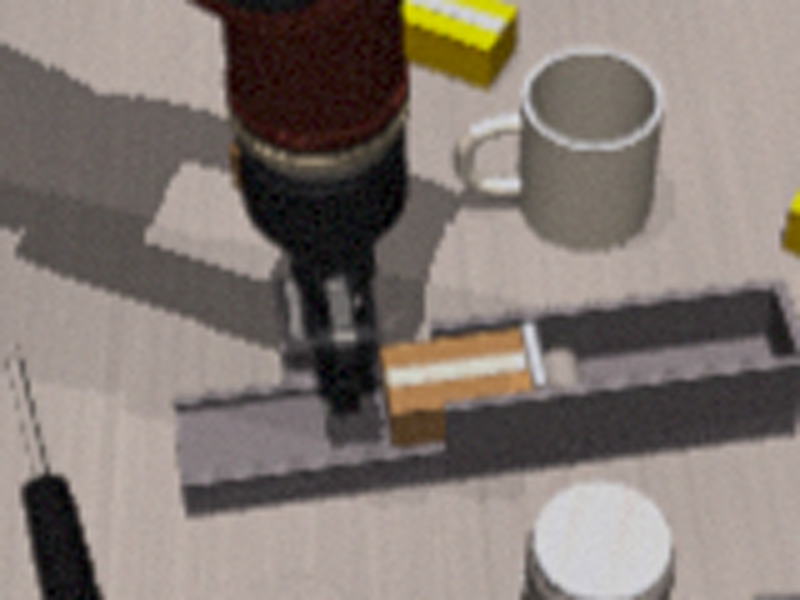

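View pics/wrist4.png

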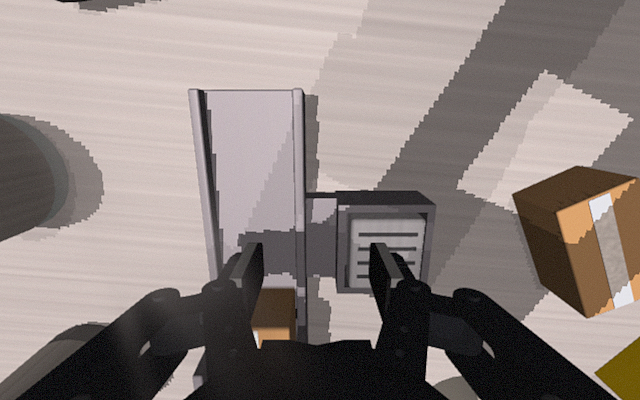

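>>> {"name": "arm_command", "arguments": {
  "rows": [
    [[0, 0, 0.02], [0, 0, 0], 55],
    [[0, 0, 0.03], [0, 0, 0], 55],
    [[0, 0, 0.03], [0, 0, 0], 55],
    [[0, 0, 0.03], [0, 0, 0], 55],
    [[0, 0, 0.03], [0, 0, 0], 55],
    [[0, 0, 0.03], [0, 0, 0], 55],
    [[0, 0, 0.03], [0, 0, 0], 55],
    [[0, 0, 0.03], [0, 0, 0], 55]
  ]
}}

```text
t: 6.25
tool_pos: [0.5711, -0.1003, -0.0068]
eef_rot: [[-0.996, -0.094, 0.0], [-0.094, 0.996, 0.0], [-0.0, 0.0, -1.0]]
contact_force: [-3.4, 0.7, 8.9]
grip_width: 0.0551
```

```bash
python3 look.py 5
```

```text
6.25 [ 0.57110859 -0.10025623 -0.00676908] [-3.43155531  0.70751195  8.94779921] 0.055136238502811095
wrist key z [0.03310176 0.0341771  0.03498934] 609
 carton top x [-0.03558474 -0.01269093] 0.05732721096172015
side key z [0.03309518 0.03331491 0.03384253] 3
 carton top x [-0.03199618  0.17283035] 0.05782087583452922
scene key z [0.03211785 0.03481448 0.03640413] 20
 carton top x [-0.03368454  0.18257224] 0.058258455667224984
```

View pics/side5c.png

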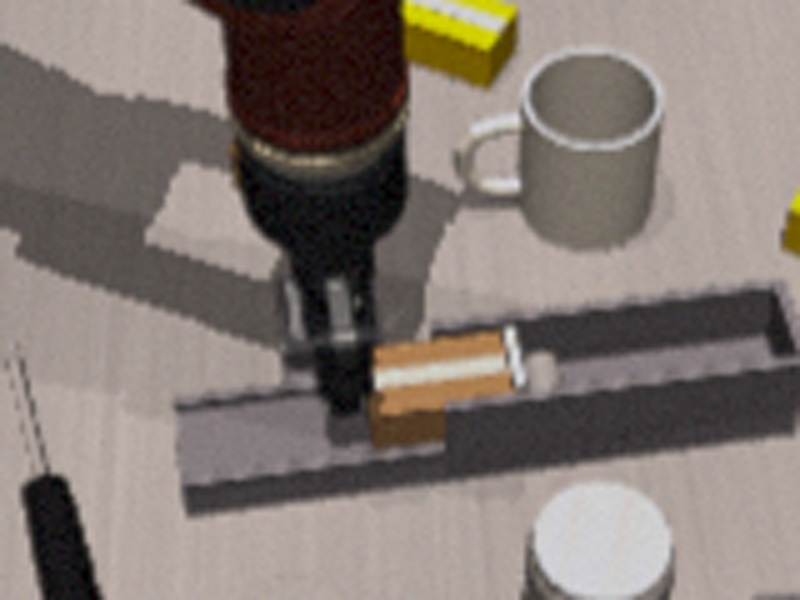

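View pics/wrist5.png

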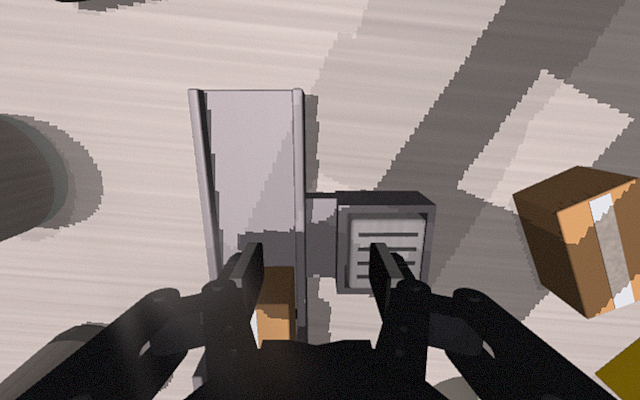

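>>> {"name": "arm_command", "arguments": {
  "rows": [
    [[0, 0, 0], [0, 0, 0], 55],
    [[0, 0, 0], [0, 0, 0], 55],
    [[0, 0, 0], [0, 0, 0], 55],
    [[0, 0, 0], [0, 0, 0], 55],
    [[0, 0, 0], [0, 0, 0], 55],
    [[0, 0, 0], [0, 0, 0], 55]
  ]
}}

```text
t: 6.9
tool_pos: [0.5711, -0.1002, -0.0068]
eef_rot: [[-0.996, -0.094, 0.0], [-0.094, 0.996, 0.0], [-0.0, 0.0, -1.0]]
contact_force: [-3.5, -0.3, 8.9]
grip_width: 0.0551
```

```bash
python3 look.py 6
```

```text
6.9 [ 0.57107958 -0.10022116 -0.00680313] [-3.46934303 -0.26167608  8.87996216] 0.055051257263797566
wrist key z [0.0329327  0.03410366 0.03497088] 599
 carton top x [-0.03561341 -0.01285679] 0.057339332501824075
side key z [0.0313868  0.0336515  0.03474885] 4
 carton top x [-0.03206949  0.03373768] 0.05790669841366336
scene key z [0.0309865  0.03543981 0.03827854] 18
 carton top x [-0.03461706  0.18240591] 0.05805065164845025
```

Everything is steady: the key is down, the carton is at rest and there is about 3.5 N on the finger. I'm handing in.

```bash
python3 -c "
from h import *
print(ctrl.finish_job())"
```

```text
the job is handed in; nothing more can be done
None
```

I pressed the release key with one finger and caught the carton on the other. I handed the job in at about 7 s while still holding it that way; no verdict was reported.

**Last checks, 0.6 s apart:**
- **Key:** its top measured about 34–35 mm above the table, which is about fully down. The upward force on the tool was 8.9 N.
- **Carton position:** the front is about 32–36 mm out of the magazine and did not move between the two checks. Its top is still at 58 mm, so it is flat in the channel.
- **Carton on the finger:** it pushes on the finger with about 3.4 N.
- **Bystanders:** I went near none of them, and in the last pictures I looked at those in view stood where they were. I did not measure them again at the end.

**Disagreements between readings:**
- **Fingertip height:** all three cameras showed the fingertips about 40 mm above the reported tool point, so I set the height from the cameras and the contact force.
- **Lane position:** the side camera placed the lane about 4 mm off in y from the other two. I used a value in between, which the finger width easily covers.

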